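# Stand the long muddler in its tall pot

## Robot

A 7-joint arm with a two-finger parallel gripper is mounted at the origin on the work surface; the furniture and walls round the work are solid. World frame = base frame: x ahead of the robot, y to its left, z up, the work surface at z = 0. Lengths are in m, angles in rad, forces in N, time in s.
With the tool pointing down it reaches from about 0.425 to 0.875 m from the base axis. Payload 4.7 kg.
Tool frame: the origin (TCP) lies on the centre line of the jaws, within the pads' length; the fingertips stand ahead of it and the grasp point (between the pads) lies 8 mm behind it (ctrl.finger_overhang is the x of the fingertips in the tool frame, in m); x points along the fingers, z is the direction in which the jaws open and shut, and the axes are right-handed (so a half turn about x gives the same grasp; the last joint's range is limited). The gripper opens to 87 mm and grips with 3 to 60 N. Pads are 19 mm wide; open, the fingers measure 117 mm over their backs; the gripper's body (75 mm by 190 mm) begins 51 mm behind the grasp point.
Start: joints at [1.284, 0.321, -0.07, 1.45, 0.023, 1.371, -0.057], TCP at [0.193, -0.621, 0.207] pointing down, gripper open.
Joint ranges: [-2.86, 2.86], [-0.3, 2.09], [-1.38, 1.24], [0.06, 2.45], [-1.56, 4.7], [0.09, 2.05], [-2.69, 2.69]. Speed limits (rad/s): [2.57, 2.57, 3.14, 3.14, 3.14, 3.14, 3.14].

## Interface

Orientations are given as a rotation vector (axis times angle).
In Python, from bench import readout, viewer, job, nets, ctrl gives the robot as it stands.
- The arm moves only by the shell command python3 -m creep 'ROWS' [FORCE]. ROWS is JSON, a list of rows, each an object with "linear": the shift along the tool's x, y, z in m, a list of three; "twist": the turn, a rotation vector about the tool's x, y, z in degrees, a list of three; "fingers": the gripper's target within -1 to 1 (shut at 1, half-way at 0, fully open at -1). A call has 1 to 8 rows; each row is the pose to reach, as a shift and turn from the pose commanded when the call began, along the tool's axes at that moment; what a row does not reach only later rows make up. A row lasts 1/12 s, in which the tool goes at most 41.7 mm and 7.16 degrees, less where a joint would pass 70% of its speed; a pose out of reach is approached as far as the arm can. A call with a gripper value outside its range is refused whole. The fingers move at their own pace and stop on an object; FORCE is the grip in N (left out, the last holds). Time passes only in rows, so rows that repeat a pose let the fingers close. It gives the time, the measured TCP pose, the force and the opening at its end, in the units of the state.
- readout.get_state(): the state, without advancing time (a new reading comes with each control period).
- viewer.get_image(name): name is "scene" or "side" or "wrist"; returns (picture, depth): 480x640x3 uint8, red, green, blue; 480x640 float32, m along the optical axis (not along the pixel's ray), 0 where there is no reading.
- viewer.camera_params(name): a dict with "K" (3x3 intrinsics, pixels), "k1" (the pictures are not rectified: a ray, as slopes to the right and down, at radius r is drawn at 1 + k1 r^2 times it, then the intrinsics apply), "cam_to_world" (4x4, takes a point from camera to world coordinates). Camera axes: x right, y down, z forward; pixel columns grow to the right and rows downward; lengths in m; the calibration is good to about 2 mm. A picture is of the moment at which its call begins: read the wrist's pose just before it. camera_params takes no time and is no camera call; for the wrist camera it gives the pose at the moment of the call.
- job.close_job(): hands the job in, once; it reports no verdict.
Trained networks look in the newest picture that a camera, given by its name, has taken for a name from the list of things; names that differ only in an ending like _2 or _b are one class to them, and where a whole thing is asked for, a point or a joint stands for the part that bears it (a point fixed in the world has none). Each returns a list of dicts, best first, with "conf" (0 to 1); they miss things now and then, are a little off and sometimes report something else, mostly with a low value. They report only what shows in the picture. A call takes as long as a camera call.
- nets.boxes_of(camera, label): "centre" ([x, y, z] in m, in world coordinates, good to about 4 mm: the middle of the surface that is visible of it).
- nets.place_of(camera, label): "centre" ([x, y, z] in m, in world coordinates, good to about 4 mm: a listed point, or the origin of a listed thing).
The state is a dict: "time": time; "joint_positions": joint angles; "qd": joint speeds; "joint_torque": joint torques, N m; "position": TCP position; "tool_rot": TCP orientation; "ft_force": force on the tool from outside, world axes, zero at the start; "torque": the same for the moment, N m; "grip_width": opening from 0.0 (shut) to 1.0 (fully open).
Only numpy, scipy, OpenCV 4.12 (cv2) and the standard library are available. Lean on these libraries where they do the work, as an engineer would, in place of code of your own. Each camera call takes 0.05 s, during which the arm holds its last target.

## Task

Put the long wooden muddler away: stand it, flat foot down, in the tall stoneware pot, all the way down on the pot's bottom so that its dark ring comes about level with the rim. Leave the short pestle and the low pot where they are, and leave the tall pot standing upright.

Things in the scene. Friction and masses are not known exactly. Their poses are not given: they have to be found in the camera images.
- muddler_centre (a point): The long one of two upright turned wooden rods (165 mm tall; loose, 0.15 kg). Flat foot 34 mm in diameter and 30 mm high, above it a straight handle 28 mm in diameter with a domed end; a thin dark ring round it 82 mm above the foot. The point is the centre, half-way up (82.5 mm above the foot), its z axis along the rod, away from the foot. Grip the handle 30 to 60 mm above this point, so that the fingers stay above the pot's rim.
- tall_pot: The tall one of two round white stoneware pots (loose, 0.7 kg): 72 mm outside diameter, 90 mm high, open at the top, straight bore 58 mm in diameter, wall 7 mm, bottom 8 mm thick, so 82 mm deep. Origin at the centre of its underside, z up. When the muddler stands on its bottom, the muddler's centre is 90 mm above this origin, level with the rim.
- pestle_centre (a point): The short wooden rod of the same make (95 mm tall, loose), standing upright; the point is its centre, half-way up. Not to be moved.
- low_pot: The low pot of the same white stoneware (72 mm outside diameter, 45 mm high, loose), open at the top; origin at the centre of its underside. Not to be moved.

How it is judged:
By the outcome, as a careful person would: the job done as asked, in the order asked, and still so for the second after the job is handed in, with the robot touching nothing.
It also fails if it takes over 40 s, if anything falls off the work surface, if the arm or the gripper's body presses on something with over 40 N, if the wrist force passes 120 N, or if a joint passes its speed limit or range.

## Working session

There is one attempt and no reset: what is moved stays moved. The work goes in short steps, Python scripts to look and compute and a shell command to move; the robot and the scene stay as the last step left them, time stands still between calls to the robot, and variables do not carry over. Pictures are saved under pics/ and viewed, and the job is handed in when it is done.

```bash
mkdir -p pics; ls
cat > h.py <<'E'
import numpy as np, cv2
from bench import readout, viewer, job, nets, ctrl
from scipy.spatial.transform import Rotation as R
def snap(name,fn):
    P=viewer.camera_params(name); im,d=viewer.get_image(name)
    cv2.imwrite('pics/'+fn,im[:,:,::-1]); np.savez('/tmp/'+fn+'.npz',d=d,im=im,K=P['K'],k1=P['k1'],T=P['cam_to_world'])
    return im,d,P
def cloud(d,P):
    K=np.array(P['K']);T=np.array(P['cam_to_world'])
    v,u=np.mgrid[0:480,0:640]
    pts=np.stack([u.ravel(),v.ravel()],1).astype(np.float64)[:,None]
    n=cv2.undistortPoints(pts,K,np.array([P['k1'],0,0,0.]))[:,0]
    z=d.ravel(); c=np.c_[n*z[:,None],z]
    return (c@T[:3,:3].T+T[:3,3]).reshape(480,640,3)
E
python3 - <<'E'
from h import *
s=readout.get_state(); print(s['time'],s['position'],s['tool_rot'],s['grip_width'],ctrl.finger_overhang)
print(R.from_rotvec(s['tool_rot']).as_matrix().round(3))
for c in ['scene','side']:
    snap(c,c+'1.png')
    for l in ['muddler_centre','tall_pot','pestle_centre','low_pot']:
        print(c,l,[(np.round(x['centre'],4),round(x['conf'],2)) for x in nets.place_of(c,l)][:3])
E
```

```text
pics
0.0 [ 0.19236051 -0.62028698  0.20544282] [ 0.98586781  1.33825984 -0.9841661 ] 0.9999365100681818 0.011
[[-0.001  0.955  0.296]
 [ 0.002  0.296 -0.955]
 [-1.    -0.    -0.002]]
scene muddler_centre [(array([ 0.4864, -0.1816,  0.0819]), 0.9), (array([0.4522, 0.1473, 0.0016]), 0.74)]
scene tall_pot [(array([ 4.843e-01,  6.700e-03, -4.000e-04]), 0.95), (array([0.4537, 0.1458, 0.0035]), 0.64)]
scene pestle_centre [(array([ 0.4912, -0.3659,  0.0442]), 0.86)]
scene low_pot []
side muddler_centre [(array([ 0.4839, -0.1868,  0.084 ]), 0.77)]
side tall_pot [(array([0.4877, 0.0042, 0.0027]), 0.63)]
side pestle_centre [(array([ 0.4892, -0.3687,  0.0472]), 0.96)]
side low_pot [(array([ 0.483 , -0.1851,  0.0837]), 0.66), (array([0.4568, 0.1482, 0.0021]), 0.55)]
```

View pics/scene1.png

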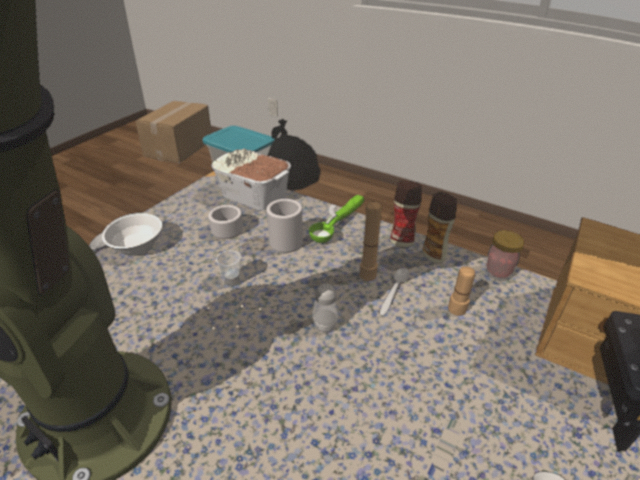

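View pics/side1.png

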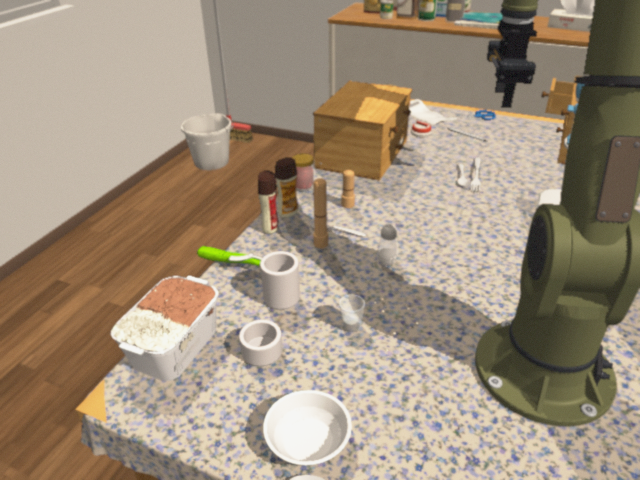

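Run:
```python
from h import *
from scipy.optimize import least_squares
for c in ['scene','side']:
    z=np.load('/tmp/%s1.png.npz'%c); X=cloud(z['d'],dict(K=z['K'],k1=float(z['k1']),cam_to_world=z['T']))
    print(c,'cam',z['T'][:3,3].round(3))
    ok=z['d']>0
    X=X[ok]
    for n,x,y,r,lo,hi in [('mud',.485,-.184,.014,.04,.14),('mudtop',.485,-.184,.014,.1,.145),('mudbot',.485,-.184,.014,.035,.075),('tall',.486,.005,.036,.01,.085),('low',.455,.147,.036,.008,.04),('pestle',.49,-.367,.014,.035,.075)]:
        m=(np.hypot(X[:,0]-x,X[:,1]-y)<r+.025)&(X[:,2]>lo)&(X[:,2]<hi); p=X[m]
        if len(p)<20: print(n,len(p)); continue
        f=least_squares(lambda q:np.hypot(p[:,0]-q[0],p[:,1]-q[1])-r,[x,y],loss='soft_l1',f_scale=.002)
        m2=(np.hypot(X[:,0]-x,X[:,1]-y)<r+.03); print(n,len(p),f.x.round(4),'res',np.median(abs(f.fun)).round(4),'maxz',np.percentile(X[m2,2],99).round(4))
    t=(X[:,0]>.3)&(X[:,0]<.8)&(X[:,2]>.02)&(abs(X[:,1])<.6)
    H,_,_=np.histogram2d(X[t,0],X[t,1],bins=[np.arange(.3,.8,.05),np.arange(-.6,.61,.05)]); print(H.astype(int))
```

```text
scene cam [-0.106 -0.453  0.567]
mud 637 [ 0.4875 -0.1886] res 0.0006 maxz 0.1655
mudtop 308 [ 0.4875 -0.1883] res 0.0007 maxz 0.1655
mudbot 234 [ 0.4875 -0.1887] res 0.0006 maxz 0.1655
tall 1372 [0.4868 0.0057] res 0.0013 maxz 0.0917
low 650 [0.4539 0.1452] res 0.0029 maxz 0.0471
pestle 282 [ 0.491  -0.3663] res 0.0006 maxz 0.0947
[[   0    0    0    0    0    0    0  294  622    0    0    0  517    0
     0    0   96    2  305    0    0    0    0    0]
 [   0    0    0    0    0    0    0    0    0    0    0    0  106    0
     0    0   18  180   59    0    0    0    0    0]
 [  43    0    0    0    0    0    0    0    0    0    0    1    7    0
   270   83    0    0    0    0    0    0    0    0]
 [2893 2893    0    0  681    1    0  201  840    0    0  760  399    0
   147  223    0    0    0    0    0    0    0    0]
 [ 672  727    0    0    1    0    0    0    0    0   88  141  270    0
    55  112  157   25    0    0    0    0    0    0]
 [ 566  616    0   38   14    2 1081    7   78    0  148   70    0    7
   736  453  338  162    0    0    0    0    0    0]
 [ 426  474    0
[... 1113 characters left out ...]
0    0  322  915    0
   323  215    0    0    0    0    0    0    0    0]
 [ 135 1049    0    0    6    0    0    0    1    0    0  189  180    0
   103  361  434  127    0    0    0    0    0    0]
 [ 138 1007    1   19   26    0  512   12  123    0   17  168    0    0
   485  737  764 1152    0    0    0    0    0    0]
 [ 106  842    0  117  396    1  416  230  700    0   41  126    0    4
   396  544  716  695    0    0    0    0    0    0]
 [   0    0    0    5    2    0    0    0    0    0   43  111    0    0
    69  128  217   72    0    0    0    0    0    0]
 [   0    0    0    0    0    0    0    0    0    0    7   19    0    0
     0    0    0    0    0    0    0    0    0    0]]
```

Scene: muddler at about (371,240), tall pot at (285,225), pestle at (461,290), low pot at (225,222). Spice bottles stand behind the muddler. Next I check the obstacle heights along the way.

Run:
```python
from h import *
Xs=[]
for c in ['scene','side']:
    z=np.load('/tmp/%s1.png.npz'%c); X=cloud(z['d'],dict(K=z['K'],k1=float(z['k1']),cam_to_world=z['T'])); Xs.append(X[z['d']>0])
X=np.vstack(Xs)
xs=np.arange(.1,.8,.04); ys=np.arange(-.76,.25,.04)
print('y     ',' '.join('%4d'%(y*1000) for y in ys[:-1]))
for i in range(len(xs)-1):
    row=[]
    for j in range(len(ys)-1):
        m=(X[:,0]>=xs[i])&(X[:,0]<xs[i+1])&(X[:,1]>=ys[j])&(X[:,1]<ys[j+1])&(X[:,2]<.5)
        row.append('%4d'%(np.percentile(X[m,2],98)*1000) if m.sum()>3 else '   .')
    print('%.3f '%xs[i],' '.join(row))
```

```text
y      -760 -720 -679 -639 -599 -559 -519 -479 -439 -399 -359 -319 -279 -239 -199 -159 -119  -79  -39    0   40   80  120  160  200
0.100     1    4    4    4  298  335    3    4    3    3    2    2    2    2    3    2    3    3   14   14    3    2    3    3    2
0.140     3    4    4  450  449  335    4    3    3    2    2    2    3    2    2    3    2    2    3    2    2    2    2    2    3
0.180     5    4  299  408  451  336  329    2    2    3    2    3    2    2    2    2    2    2    2    2    2    2    2    2    2
0.220     6  336  336  444  442    8    2    2    2    3    2    2    3    2    3    2    3    3    3    2    2    2    2    2    3
0.260     3    3    9    3    6    2    2    2    3    2    2    2    3    3    2    2    2    2    2    2    2    2    2    2   44
0.300     4    4    2    2    2    2    2    2    2    3    3    2    3   81   89    2    2    3    2   58   57    2    2    2   43
0.340     3    2    2    2    2    2    2    2    2    2    2    2    2    4   88    3    3    2    2   58   56    2    2    2   42
0.380     4    3    3    2    2    2    2   
[... 575 characters left out ...]
   37   30    2    2   88   89   88   88
0.580   166  165  167  168  167  167  166    2   86   86    2  141  141  141  142    3    2   40   39    2    3   89   90   89   88
0.620   166  165  168  167  167  167  166    2   87   87    2  141  142  142  142    2    2   29   26    2    2   88   89   89   88
0.660     .    .    .    .    .    1    1    2    2    0    2    2    1    2    1    2    2   27   24    2    2    2   87   86   85
0.700     .    .    .    .    .    .    .    .    .    .    .    .    .    .    .    .    .   25   23    .    .    .    .    .    .
0.740     .    .    .    .    .    .    .    .    .    .    .    .    .    .    .    .    .    .    .    .    .    .    .    .    .
```

```bash
python3 -m creep '[{"linear":[-0.02,0.03,-0.024],"twist":[0,0,0],"fingers":-1},{"linear":[-0.04,0.056,-0.045],"twist":[0,0,0],"fingers":-1},{"linear":[-0.05,0.085,-0.068],"twist":[0,0,0],"fingers":-1},{"linear":[-0.05,0.115,-0.092],"twist":[0,0,0],"fingers":-1},{"linear":[-0.05,0.145,-0.116],"twist":[0,0,0],"fingers":-1},{"linear":[-0.05,0.175,-0.14],"twist":[0,0,0],"fingers":-1},{"linear":[-0.05,0.204,-0.163],"twist":[0,0,0],"fingers":-1},{"linear":[-0.05,0.204,-0.163],"twist":[0,0,0],"fingers":-1}]' 20
```

```text
time: 1.17
position: [0.3455, -0.3971, 0.2575]
tool_rot: [0.978, 1.34, -0.972]
ft_force: [1.0, 0.3, 0.9]
grip_width: 1.004
```

Run:
```python
from h import *
s=readout.get_state(); M=R.from_rotvec(s['tool_rot']).as_matrix(); p=np.array(s['position']); print(s['time'],p,s['ft_force'],np.round(s['joint_positions'],3)); print(M.round(3))
print(M.T@(np.array([.486,-.188,.25])-p))
```

```text
1.1667 [ 0.3455232  -0.3970804   0.25747444] [1.04460636 0.3022397  0.90978159] [ 1.046  0.047 -0.246  1.671  0.008  1.424 -0.459]
[[ 0.003  0.951  0.308]
 [ 0.002  0.308 -0.951]
 [-1.     0.004 -0.001]]
[ 0.00839619  0.19803126 -0.15561921]
```

```bash
python3 -m creep '[{"linear":[0,0.03,-0.024],"twist":[0,0,0],"fingers":-1},{"linear":[0,0.06,-0.047],"twist":[0,0,0],"fingers":-1},{"linear":[0,0.09,-0.07],"twist":[0,0,0],"fingers":-1},{"linear":[0,0.12,-0.094],"twist":[0,0,0],"fingers":-1},{"linear":[0,0.15,-0.118],"twist":[0,0,0],"fingers":-1},{"linear":[0,0.18,-0.142],"twist":[0,0,0],"fingers":-1},{"linear":[0,0.198,-0.156],"twist":[0,0,0],"fingers":-1},{"linear":[0,0.198,-0.156],"twist":[0,0,0],"fingers":-1}]' 20
python3 - <<'E'
from h import *
from scipy.optimize import least_squares
s=readout.get_state(); M=R.from_rotvec(s['tool_rot']).as_matrix(); p=np.array(s['position']); print(s['time'],p,np.round(s['joint_positions'],3)); print(M.round(3))
im,d,P=snap('wrist','w1.png'); X=cloud(d,P); X=X[d>0]
print(np.array(P['cam_to_world']).round(3))
for n,x,y,r in [('mud',.486,-.188,.014),('tall',.485,.007,.036)]:
    m=(np.hypot(X[:,0]-x,X[:,1]-y)<r+.025)&(X[:,2]>.02); q=X[m]; print(n,len(q),q.mean(0) if len(q) else 0, q.max(0) if len(q) else 0,q.min(0) if len(q) else 0)
print([(np.round(x['centre'],4),round(x['conf'],2)) for x in nets.place_of('wrist','muddler_centre')])
E
```

```text
time: 1.83
position: [0.4853, -0.1906, 0.257]
tool_rot: [0.98, 1.34, -0.974]
ft_force: [0.1, 0.0, 0.6]
grip_width: 1.0
1.8333 [ 0.48525009 -0.19059593  0.2570286 ] [ 0.793  0.047 -0.481  1.676  0.019  1.423 -0.95 ]
[[ 0.002  0.952  0.306]
 [ 0.002  0.306 -0.952]
 [-1.     0.003 -0.001]]
[[ 0.306 -0.913 -0.27   0.56 ]
 [-0.952 -0.294 -0.086 -0.167]
 [-0.001  0.283 -0.959  0.436]
 [ 0.     0.     0.     1.   ]]
mud 35215 [ 0.50944321 -0.18176589  0.36326971] [ 0.52338131 -0.15085956  0.39207909] [ 0.47442849 -0.21453592  0.02005038]
tall 6273 [0.48847556 0.00499292 0.06553582] [0.53605655 0.04327804 0.09310277] [ 0.45067086 -0.04922474  0.02004672]
[(array([ 0.4842, -0.1869,  0.0805]), 0.93)]
```

View pics/w1.png

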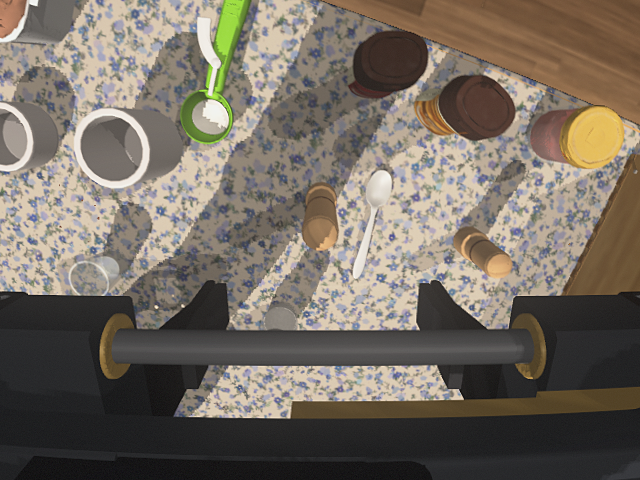

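Wrist view: muddler head at (320,232), centred between the fingertips (215 and 430), tall pot rim at (112,148), pestle at (482,252). I fit rod and pot from this view.

Run:
```python
from h import *
from scipy.optimize import least_squares
z=np.load('/tmp/w1.png.npz'); X=cloud(z['d'],dict(K=z['K'],k1=float(z['k1']),cam_to_world=z['T'])); X=X[z['d']>0]
for n,x,y,r,lo,hi in [('mud',.486,-.188,.014,.035,.148),('mudtop',.486,-.188,.014,.1,.148),('tall_out',.485,.007,.036,.01,.085)]:
    m=(np.hypot(X[:,0]-x,X[:,1]-y)<r+.015)&(X[:,2]>lo)&(X[:,2]<hi); 
    if n=='tall_out': m&=np.hypot(X[:,0]-x,X[:,1]-y)>.033
    p=X[m]
    f=least_squares(lambda q:np.hypot(p[:,0]-q[0],p[:,1]-q[1])-r,[x,y],loss='soft_l1',f_scale=.002); print(n,len(p),f.x.round(4),np.median(abs(f.fun)).round(4))
m=(np.hypot(X[:,0]-.485,X[:,1]-.007)<.045)&(X[:,2]>.086)&(X[:,2]<.096); p=X[m]
(a,b),rr=cv2.minEnclosingCircle((p[:,:2]*1000).astype(np.float32)); print('rim',len(p),a,b,rr,p[:,2].mean())
f=least_squares(lambda q:np.hypot(p[:,0]-q[0],p[:,1]-q[1])-q[2],[.485,.007,.032]); print(f.x)
m=(np.hypot(X[:,0]-.486,X[:,1]+.188)<.03)&(X[:,2]>.12)&(X[:,2]<.18);p=X[m];print('mud top',p[:,2].max(),np.percentile(p[:,2],99))
s=readout.get_state();M=R.from_rotvec(s['tool_rot']).as_matrix();print(s['position'],M.T@(np.array([.4855,-.188,.1195])-s['position']))
```

```text
mud 662 [ 0.4864 -0.1881] 0.0001
mudtop 359 [ 0.4864 -0.188 ] 0.0001
tall_out 1987 [0.4858 0.0077] 0.0003
rim 1953 486.6527099609375 7.128266334533691 36.2275505065918 0.09026310616376025
[0.4864763  0.00627427 0.03207823]
mud top 0.16756775006493962 0.16669084618761665
[ 0.48228564 -0.1965837   0.25665297] [ 0.13714725  0.00566848 -0.00731082]
```

```bash
python3 -m creep '[{"linear":[0,0,0],"twist":[0,0,0],"fingers":-1},{"linear":[0,0,0],"twist":[0,0,0],"fingers":-1}]' 20
python3 - <<'E'
from h import *
from scipy.optimize import least_squares
for i in range(4):
    s=readout.get_state(); print(s['time'],np.round(s['position'],4),np.abs(s['qd']).max().round(3),np.array(viewer.camera_params('wrist')['cam_to_world'])[:3,3].round(4))
    im,d,P=snap('wrist','w2.png')
X=cloud(d,P); X=X[d>0]
for n,x,y,r,lo,hi in [('mud',.486,-.188,.014,.035,.148),('tall_out',.485,.007,.036,.01,.085)]:
    m=(np.hypot(X[:,0]-x,X[:,1]-y)<r+.015)&(X[:,2]>lo)&(X[:,2]<hi); 
    if n=='tall_out': m&=np.hypot(X[:,0]-x,X[:,1]-y)>.033
    p=X[m]
    f=least_squares(lambda q:np.hypot(p[:,0]-q[0],p[:,1]-q[1])-r,[x,y],loss='soft_l1',f_scale=.002); print(n,len(p),f.x.round(4),np.median(abs(f.fun)).round(4))
m=(np.hypot(X[:,0]-.485,X[:,1]-.007)<.045)&(X[:,2]>.086)&(X[:,2]<.096); p=X[m]
f=least_squares(lambda q:np.hypot(p[:,0]-q[0],p[:,1]-q[1])-q[2],[.485,.007,.032]); print(f.x)
M=R.from_rotvec(s['tool_rot']).as_matrix();print(M.round(3),M.T@(np.array([.486,-.188,.1195])-s['position']))
E
```

```text
time: 2.1
position: [0.4811, -0.1989, 0.2565]
tool_rot: [0.987, 1.335, -0.988]
ft_force: [0.6, -0.3, -0.1]
grip_width: 1.002
2.1 [ 0.4811 -0.1989  0.2565] 0.003 [ 0.5568 -0.1759  0.4355]
2.15 [ 0.4812 -0.1988  0.2565] 0.006 [ 0.5568 -0.1758  0.4355]
2.2 [ 0.4813 -0.1986  0.2565] 0.008 [ 0.5569 -0.1756  0.4356]
2.25 [ 0.4814 -0.1983  0.2565] 0.007 [ 0.557  -0.1753  0.4356]
mud 611 [ 0.4864 -0.188 ] 0.0001
tall_out 2076 [0.4859 0.0077] 0.0003
[0.48638384 0.00611998 0.03210049]
[[-0.     0.956  0.294]
 [-0.     0.294 -0.956]
 [-1.    -0.     0.   ]] [ 0.13700583  0.00746261 -0.00851042]
```

```bash
python3 -m creep '[{"linear":[0,0.007,-0.0085],"twist":[0,0,0],"fingers":-1},{"linear":[0.01,0.007,-0.0085],"twist":[0,0,0],"fingers":-1},{"linear":[0.03,0.007,-0.0085],"twist":[0,0,0],"fingers":-1},{"linear":[0.05,0.007,-0.0085],"twist":[0,0,0],"fingers":-1},{"linear":[0.05,0.007,-0.0085],"twist":[0,0,0],"fingers":-1},{"linear":[0.05,0.007,-0.0085],"twist":[0,0,0],"fingers":-1},{"linear":[0.05,0.007,-0.0085],"twist":[0,0,0],"fingers":-1}]' 20
python3 - <<'E'
from h import *
s=readout.get_state();M=R.from_rotvec(s['tool_rot']).as_matrix();print(s['time'],s['position'],M.T@(np.array([.4863,-.188,.1195])-s['position']))
im,d,P=snap('wrist','w3.png')
E
```

```text
time: 2.88
position: [0.4866, -0.1867, 0.2072]
tool_rot: [0.985, 1.336, -0.984]
ft_force: [-0.4, 0.3, 0.3]
grip_width: 1.003
2.8833 [ 0.48661929 -0.18671393  0.20721324] [ 0.08771329 -0.00074346  0.00109295]
```

View pics/w3.png

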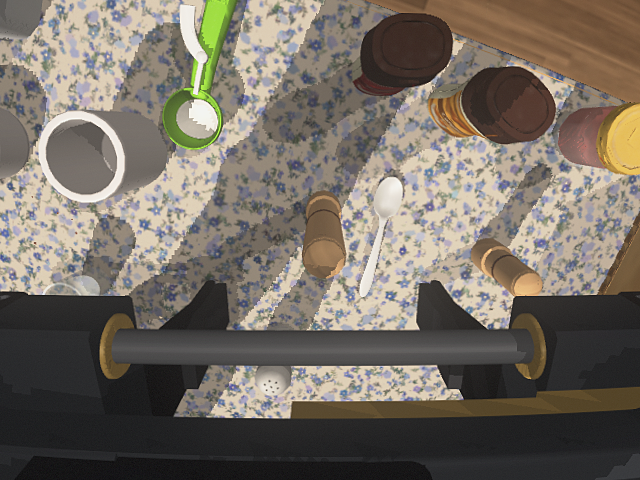

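The muddler head at (325,255) lies midway between the fingers (215 and 430), so I descend.

```bash
python3 -m creep '[{"linear":[0.02,0,0.001],"twist":[0,0,0],"fingers":-1},{"linear":[0.04,0,0.001],"twist":[0,0,0],"fingers":-1},{"linear":[0.06,0,0.001],"twist":[0,0,0],"fingers":-1},{"linear":[0.075,0,0.001],"twist":[0,0,0],"fingers":-1},{"linear":[0.0875,0,0.001],"twist":[0,0,0],"fingers":-1},{"linear":[0.0875,0,0.001],"twist":[0,0,0],"fingers":-1},{"linear":[0.0875,0,0.001],"twist":[0,0,0],"fingers":-1},{"linear":[0.0875,0,0.001],"twist":[0,0,0],"fingers":-1}]' 20
python3 - <<'E'
from h import *
s=readout.get_state();M=R.from_rotvec(s['tool_rot']).as_matrix();print(s['time'],s['position'],M.T@(np.array([.4863,-.188,.1195])-s['position']),s['ft_force'])
im,d,P=snap('wrist','w4.png')
E
```

```text
time: 3.6
position: [0.4875, -0.1881, 0.1204]
tool_rot: [0.985, 1.334, -0.984]
ft_force: [0.4, 0.2, 0.4]
grip_width: 1.001
3.6 [ 0.48748652 -0.18814649  0.12040882] [ 0.00090625 -0.0010914  -0.00049276] [0.39985948 0.1618617  0.35115586]
```

View pics/w4.png

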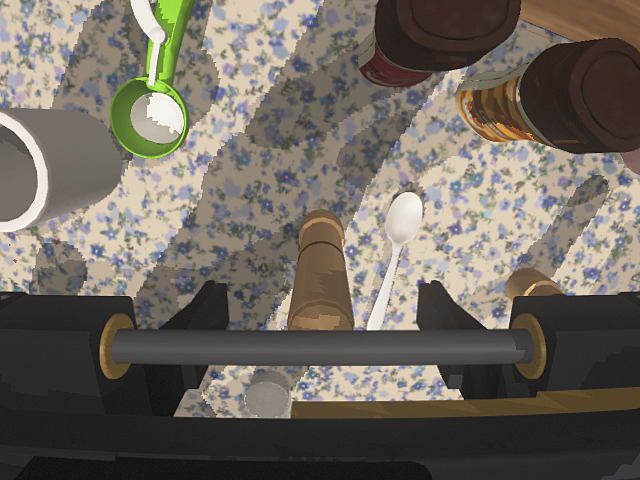

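The rod is between the fingers; its dome end is at (320,320). Now I close them.

```bash
python3 -m creep '[{"linear":[0,-0.001,0],"twist":[0,0,0],"fingers":1},{"linear":[0,-0.001,0],"twist":[0,0,0],"fingers":1},{"linear":[0,-0.001,0],"twist":[0,0,0],"fingers":1},{"linear":[0,-0.001,0],"twist":[0,0,0],"fingers":1},{"linear":[0,-0.001,0],"twist":[0,0,0],"fingers":1},{"linear":[0,-0.001,0],"twist":[0,0,0],"fingers":1},{"linear":[0,-0.001,0],"twist":[0,0,0],"fingers":1},{"linear":[0,-0.001,0],"twist":[0,0,0],"fingers":1}]' 30
python3 -m creep '[{"linear":[0,0,0],"twist":[0,0,0],"fingers":1},{"linear":[0,0,0],"twist":[0,0,0],"fingers":1},{"linear":[0,0,0],"twist":[0,0,0],"fingers":1},{"linear":[0,0,0],"twist":[0,0,0],"fingers":1}]' 30
```

```text
time: 4.32
position: [0.4855, -0.1881, 0.119]
tool_rot: [0.985, 1.337, -0.985]
ft_force: [-0.3, -0.7, 0.3]
grip_width: 0.483
time: 4.65
position: [0.4855, -0.1881, 0.119]
tool_rot: [0.985, 1.337, -0.985]
ft_force: [0.6, -0.6, 0.0]
grip_width: 0.313
```

Opening 0.313 × 87 = 27 mm, which fits the handle. Lift.

```bash
python3 -m creep '[{"linear":[0,0,0],"twist":[0,0,0],"fingers":1},{"linear":[0,0,0],"twist":[0,0,0],"fingers":1},{"linear":[-0.005,0,0],"twist":[0,0,0],"fingers":1},{"linear":[-0.015,0,0],"twist":[0,0,0],"fingers":1},{"linear":[-0.03,0,0],"twist":[0,0,0],"fingers":1},{"linear":[-0.05,0,0],"twist":[0,0,0],"fingers":1},{"linear":[-0.07,0,0],"twist":[0,0,0],"fingers":1},{"linear":[-0.09,0,0],"twist":[0,0,0],"fingers":1}]' 30
python3 -m creep '[{"linear":[-0.02,0,0],"twist":[0,0,0],"fingers":1},{"linear":[-0.035,0,0],"twist":[0,0,0],"fingers":1},{"linear":[-0.045,0,0],"twist":[0,0,0],"fingers":1},{"linear":[-0.045,0,0],"twist":[0,0,0],"fingers":1},{"linear":[-0.045,0,0],"twist":[0,0,0],"fingers":1},{"linear":[-0.045,0,0],"twist":[0,0,0],"fingers":1}]' 30
cat > fit.py <<'E'
from h import *
from scipy.optimize import least_squares
import sys
tag=sys.argv[1]
s=readout.get_state();p0=np.array(s['position']);M=R.from_rotvec(s['tool_rot']).as_matrix();print(s['time'],p0,s['grip_width'],s['ft_force']);print(M.round(3))
for c in sys.argv[2:]:
    im,d,P=snap(c,c+tag+'.png'); X=cloud(d,P)[d>0]
    g=p0
    zc=g[2]+.008-.045  # nominal muddler centre
    m=(np.hypot(X[:,0]-g[0],X[:,1]-g[1])<.04)&(X[:,2]>zc-.09)&(X[:,2]<zc+.015); q=X[m]
    if len(q)>50:
        print(c,'n',len(q),'lowest',np.percentile(q[:,2],[0,1,3]).round(4),'exp foot',(zc-.0825).round(4))
        q=q[(q[:,2]>zc-.048)&(q[:,2]<zc+.012)]
        f=least_squares(lambda a:np.hypot(q[:,0]-a[0]-a[2]*(q[:,2]-zc),q[:,1]-a[1]-a[3]*(q[:,2]-zc))-.014,[g[0],g[1],0,0],loss='soft_l1',f_scale=.002)
        a=f.x; print(' axis at centre',a[:2].round(4),'tilt',a[2:].round(4),'foot',(a[:2]-.0825*a[2:]).round(4),np.median(abs(f.fun)).round(4),len(q))
    m=(np.hypot(X[:,0]-.4858,X[:,1]-.007)<.05)&(X[:,2]>.01)&(X[:,2]<.085)&(np.hypot(X[:,0]-.4858,X[:,1]-.007)>.033); q=X[m]
    if len(q)>50:
        f=least_squares(lambda a:np.hypot(q[:,0]-a[0],q[:,1]-a[1])-.036,[.4858,.007],loss='soft_l1',f_scale=.002); print(' pot',f.x.round(4),np.median(abs(f.fun)).round(4),len(q))
E
python3 fit.py a scene side wrist
```

```text
time: 5.32
position: [0.4854, -0.188, 0.2106]
tool_rot: [0.985, 1.337, -0.985]
ft_force: [0.6, -0.6, -1.4]
grip_width: 0.316
time: 5.82
position: [0.4849, -0.1879, 0.253]
tool_rot: [0.985, 1.338, -0.985]
ft_force: [0.4, -0.1, -2.3]
grip_width: 0.315
5.8167 [ 0.4848552  -0.18791693  0.25297535] 0.31488293795878713 [ 0.41623752 -0.10536127 -2.25648195]
[[-0.002  0.955  0.296]
 [ 0.001  0.296 -0.955]
 [-1.    -0.001 -0.001]]
scene n 851 lowest [0.1351 0.1367 0.139 ] exp foot 0.1335
 axis at centre [ 0.4861 -0.1873] tilt [-0.0062  0.0095] foot [ 0.4866 -0.1881] 0.0006 511
 pot [0.4872 0.0067] 0.0006 1000
side n 617 lowest [0.1324 0.1356 0.1381] exp foot 0.1335
 axis at centre [ 0.4839 -0.1873] tilt [-0.0026  0.0015] foot [ 0.4842 -0.1874] 0.0009 358
 pot [0.4844 0.0077] 0.0007 1126
wrist n 1787 lowest [0.1359 0.1387 0.1424] exp foot 0.1335
 axis at centre [ 0.4858 -0.1878] tilt [0.0051 0.    ] foot [ 0.4853 -0.1878] 0.0002 1048
 pot [0.4858 0.0077] 0.0003 2018
```

The rod is held upright with its foot at z ≈ 0.134. All three cameras agree on the shift to the pot: about (0.0004, 0.195).

```bash
python3 -m creep '[{"linear":[0,0.004,-0.012],"twist":[0,0,0],"fingers":1},{"linear":[0,0.011,-0.035],"twist":[0,0,0],"fingers":1},{"linear":[0,0.02,-0.064],"twist":[0,0,0],"fingers":1},{"linear":[0,0.029,-0.093],"twist":[0,0,0],"fingers":1},{"linear":[0,0.038,-0.122],"twist":[0,0,0],"fingers":1},{"linear":[0,0.047,-0.15],"twist":[0,0,0],"fingers":1},{"linear":[0,0.053,-0.17],"twist":[0,0,0],"fingers":1},{"linear":[0,0.058,-0.186],"twist":[0,0,0],"fingers":1}]' 30
python3 -m creep '[{"linear":[0,0,0],"twist":[0,0,0],"fingers":1},{"linear":[0,0,0],"twist":[0,0,0],"fingers":1},{"linear":[0,0,0],"twist":[0,0,0],"fingers":1},{"linear":[0,0,0],"twist":[0,0,0],"fingers":1},{"linear":[0,0,0],"twist":[0,0,0],"fingers":1}]' 30
python3 fit.py b scene side wrist
```

```text
time: 6.63
position: [0.485, 0.0106, 0.2538]
tool_rot: [0.982, 1.339, -0.982]
ft_force: [-0.2, -0.4, -2.6]
grip_width: 0.309
time: 7.05
position: [0.4857, 0.0055, 0.2538]
tool_rot: [0.986, 1.336, -0.987]
ft_force: [-0.1, 0.8, -2.1]
grip_width: 0.314
7.05 [0.48570803 0.00550588 0.25382224] 0.3136934322798474 [-0.12980056  0.79874553 -2.05610202]
[[-0.     0.956  0.294]
 [-0.     0.294 -0.956]
 [-1.    -0.    -0.   ]]
scene n 728 lowest [0.1364 0.138  0.1394] exp foot 0.1343
 axis at centre [0.4874 0.0047] tilt [-0.0129 -0.0069] foot [0.4885 0.0053] 0.0006 435
 pot [0.4872 0.0066] 0.0006 990
side n 780 lowest [0.1362 0.1375 0.1392] exp foot 0.1343
 axis at centre [0.4854 0.0061] tilt [ 0.0089 -0.0042] foot [0.4847 0.0064] 0.0007 456
 pot [0.4843 0.0078] 0.0007 1129
wrist n 1775 lowest [0.1372 0.1398 0.1431] exp foot 0.1343
 axis at centre [0.4868 0.0059] tilt [0.0028 0.0006] foot [0.4866 0.0058] 0.0002 1038
 pot [0.4861 0.0071] 0.0001 459
```

```bash
python3 -c "
import cv2;import numpy as np
a=cv2.imread('pics/sceneb.png')[100:350,180:420];b=cv2.imread('pics/sideb.png')[130:380,160:400]
cv2.imwrite('pics/cb.png',cv2.resize(np.hstack([a,b]),None,fx=1.6,fy=1.6))"
```

```text
(no output)
```

View pics/cb.png

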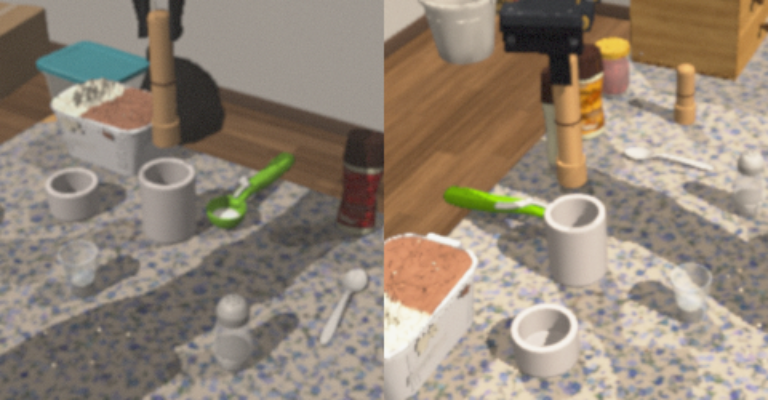

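In both views the rod hangs over the tall pot (rim at (168,175) left, (575,215) right). I move 1.5 mm across and lower it most of the way.

```bash
python3 -m creep '[{"linear":[0,0,-0.0015],"twist":[0,0,0],"fingers":1},{"linear":[0.01,0,-0.0015],"twist":[0,0,0],"fingers":1},{"linear":[0.025,0,-0.0015],"twist":[0,0,0],"fingers":1},{"linear":[0.04,0,-0.0015],"twist":[0,0,0],"fingers":1},{"linear":[0.055,0,-0.0015],"twist":[0,0,0],"fingers":1},{"linear":[0.065,0,-0.0015],"twist":[0,0,0],"fingers":1},{"linear":[0.07,0,-0.0015],"twist":[0,0,0],"fingers":1},{"linear":[0.07,0,-0.0015],"twist":[0,0,0],"fingers":1}]' 30
python3 -m creep '[{"linear":[0.01,0,0],"twist":[0,0,0],"fingers":1},{"linear":[0.025,0,0],"twist":[0,0,0],"fingers":1},{"linear":[0.035,0,0],"twist":[0,0,0],"fingers":1},{"linear":[0.042,0,0],"twist":[0,0,0],"fingers":1},{"linear":[0.045,0,0],"twist":[0,0,0],"fingers":1},{"linear":[0.045,0,0],"twist":[0,0,0],"fingers":1}]' 30
python3 fit.py c scene side wrist
```

```text
time: 7.87
position: [0.4844, 0.0082, 0.1827]
tool_rot: [0.984, 1.339, -0.986]
ft_force: [0.3, -0.6, -2.0]
grip_width: 0.312
time: 8.37
position: [0.485, 0.0081, 0.1385]
tool_rot: [0.985, 1.338, -0.985]
ft_force: [-0.3, 0.2, -1.6]
grip_width: 0.316
8.3667 [0.48501365 0.00813867 0.138463  ] 0.31605254143095535 [-0.26038872  0.19936002 -1.59913421]
[[-0.001  0.955  0.296]
 [ 0.     0.296 -0.955]
 [-1.    -0.001 -0.   ]]
scene n 1609 lowest [0.0115 0.0129 0.0151] exp foot 0.019
 axis at centre [0.4834 0.0044] tilt [0.3844 0.333 ] foot [ 0.4517 -0.0231] 0.0103 1037
 pot [0.4872 0.0066] 0.0006 997
side n 1821 lowest [0.0115 0.0127 0.0152] exp foot 0.019
 axis at centre [0.4823 0.012 ] tilt [ 0.2387 -0.3983] foot [0.4626 0.0448] 0.0111 1186
 pot [0.4844 0.0079] 0.0007 1120
wrist n 7174 lowest [0.0115 0.014  0.0197] exp foot 0.019
 axis at centre [0.5077 0.0142] tilt [0.4783 0.1639] foot [0.4683 0.0007] 0.0135 5211
 pot [0.486  0.0072] 0.0001 1271
```

```bash
python3 -m creep '[{"linear":[0.004,0,0],"twist":[0,0,0],"fingers":1},{"linear":[0.007,0,0],"twist":[0,0,0],"fingers":1},{"linear":[0.009,0,0],"twist":[0,0,0],"fingers":1},{"linear":[0.009,0,0],"twist":[0,0,0],"fingers":1},{"linear":[0.009,0,0],"twist":[0,0,0],"fingers":1}]' 30
python3 -m creep '[{"linear":[0.0005,0,0],"twist":[0,0,0],"fingers":1},{"linear":[0.001,0,0],"twist":[0,0,0],"fingers":1},{"linear":[0.001,0,0],"twist":[0,0,0],"fingers":1}]' 30
python3 -m creep '[{"linear":[0.0005,0,0],"twist":[0,0,0],"fingers":1},{"linear":[0.001,0,0],"twist":[0,0,0],"fingers":1},{"linear":[0.001,0,0],"twist":[0,0,0],"fingers":1}]' 30
```

```text
time: 8.93
position: [0.4852, 0.0082, 0.1299]
tool_rot: [0.985, 1.337, -0.985]
ft_force: [-0.1, -0.1, -1.9]
grip_width: 0.311
time: 9.18
position: [0.4853, 0.0082, 0.129]
tool_rot: [0.985, 1.337, -0.985]
ft_force: [0.5, 0.2, -2.3]
grip_width: 0.315
time: 9.43
position: [0.4853, 0.0081, 0.1279]
tool_rot: [0.985, 1.337, -0.985]
ft_force: [0.7, -0.6, -1.9]
grip_width: 0.314
```

```bash
python3 -m creep '[{"linear":[0.0005,0,0],"twist":[0,0,0],"fingers":1},{"linear":[0.001,0,0],"twist":[0,0,0],"fingers":1},{"linear":[0.001,0,0],"twist":[0,0,0],"fingers":1}]' 30
python3 -m creep '[{"linear":[0.0005,0,0],"twist":[0,0,0],"fingers":1},{"linear":[0.0007,0,0],"twist":[0,0,0],"fingers":1},{"linear":[0.0007,0,0],"twist":[0,0,0],"fingers":1}]' 30
```

```text
time: 9.68
position: [0.4854, 0.0082, 0.127]
tool_rot: [0.985, 1.337, -0.985]
ft_force: [-0.1, 0.2, -2.5]
grip_width: 0.314
time: 9.93
position: [0.4858, 0.0082, 0.127]
tool_rot: [0.985, 1.336, -0.984]
ft_force: [-0.6, 0.8, 4.5]
grip_width: 0.314
```

Contact at z 0.127: the force rose from -2 to +4.5 N, so the foot is on the bottom. Release.

```bash
python3 -m creep '[{"linear":[0,0,0],"twist":[0,0,0],"fingers":-0.2},{"linear":[0,0,0],"twist":[0,0,0],"fingers":-0.2},{"linear":[0,0,0],"twist":[0,0,0],"fingers":-0.6},{"linear":[0,0,0],"twist":[0,0,0],"fingers":-0.6},{"linear":[0,0,0],"twist":[0,0,0],"fingers":-0.6},{"linear":[0,0,0],"twist":[0,0,0],"fingers":-0.6}]' 30
python3 - <<'E'
from h import *
snap('wrist','w5.png'); snap('side','s5.png'); print(readout.get_state()['grip_width'])
E
```

```text
time: 10.43
position: [0.4853, 0.0081, 0.1262]
tool_rot: [0.985, 1.337, -0.985]
ft_force: [0.4, -0.6, -0.1]
grip_width: 0.684
0.756713757142091
```

View pics/w5.png

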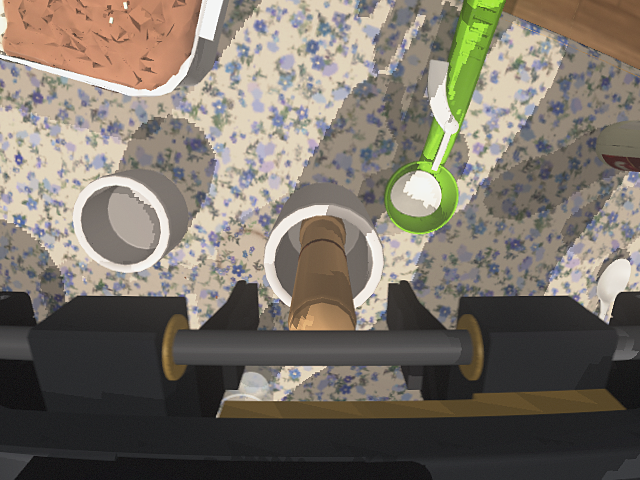

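View pics/s5.png

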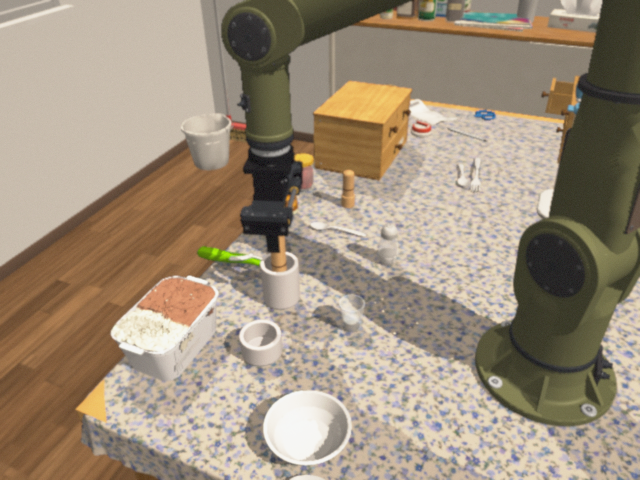

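The rod stands in the pot's bore (foot at (322,225) in the wrist view) with the fingers clear on both sides (245 and 400). I withdraw straight up.

```bash
python3 -m creep '[{"linear":[0,0,0],"twist":[0,0,0],"fingers":-0.9},{"linear":[-0.005,0,0],"twist":[0,0,0],"fingers":-0.9},{"linear":[-0.02,0,0],"twist":[0,0,0],"fingers":-0.9},{"linear":[-0.04,0,0],"twist":[0,0,0],"fingers":-0.9},{"linear":[-0.065,0,0],"twist":[0,0,0],"fingers":-0.9},{"linear":[-0.09,0,0],"twist":[0,0,0],"fingers":-0.9},{"linear":[-0.11,0,0],"twist":[0,0,0],"fingers":-0.9},{"linear":[-0.12,0,0],"twist":[0,0,0],"fingers":-0.9}]' 30
python3 -m creep '[{"linear":[-0.02,0,0],"twist":[0,0,0],"fingers":-0.9},{"linear":[-0.04,0,0],"twist":[0,0,0],"fingers":-0.9},{"linear":[-0.04,0,0],"twist":[0,0,0],"fingers":-0.9},{"linear":[-0.04,0,0],"twist":[0,0,0],"fingers":-0.9},{"linear":[-0.04,0,0],"twist":[0,0,0],"fingers":-0.9}]' 30
python3 - <<'E'
from h import *
from scipy.optimize import least_squares
for c in ['scene','side','wrist']:
    im,d,P=snap(c,c+'6.png'); X=cloud(d,P)[d>0]
    m=(np.hypot(X[:,0]-.4858,X[:,1]-.0075)<.028)&(X[:,2]>.1)&(X[:,2]<.185); q=X[m]; print(c,'top',np.percentile(q[:,2],[99,100]).round(4))
    q=q[q[:,2]<.157]
    f=least_squares(lambda a:np.hypot(q[:,0]-a[0]-a[2]*(q[:,2]-.13),q[:,1]-a[1]-a[3]*(q[:,2]-.13))-.014,[.4858,.0075,0,0],loss='soft_l1',f_scale=.002);print(f.x.round(4))
    for n,x,y,r,lo,hi in [('tall',.4858,.0075,.036,.01,.085),('low',.455,.147,.036,.008,.04),('pestle',.49,-.367,.014,.035,.075)]:
        h=np.hypot(X[:,0]-x,X[:,1]-y); m=(h<r+.02)&(X[:,2]>lo)&(X[:,2]<hi)
        q=X[m]
        if len(q)<20: continue
        f=least_squares(lambda a:np.hypot(q[:,0]-a[0],q[:,1]-a[1])-r,[x,y],loss='soft_l1',f_scale=.002);print(n,f.x.round(4))
a=cv2.imread('pics/scene6.png')[100:350,180:420];b=cv2.imread('pics/side6.png')[130:380,160:400]
cv2.imwrite('pics/c6.png',cv2.resize(np.hstack([a,b]),None,fx=1.6,fy=1.6))
E
```

```text
time: 11.2
position: [0.4867, 0.0083, 0.2495]
tool_rot: [0.986, 1.333, -0.983]
ft_force: [0.4, 0.0, 0.4]
grip_width: 0.951
time: 11.62
position: [0.4849, 0.0081, 0.2854]
tool_rot: [0.984, 1.338, -0.986]
ft_force: [0.9, -0.5, -0.8]
grip_width: 0.944
scene top [0.1743 0.1753]
[ 0.4876  0.0075  0.004  -0.0016]
tall [0.4872 0.0065]
low [0.4538 0.1452]
pestle [ 0.491  -0.3663]
side top [0.1738 0.1747]
[ 4.848e-01  8.700e-03  6.000e-03 -2.000e-04]
tall [0.4843 0.008 ]
low [0.4499 0.1516]
pestle [ 0.4887 -0.3658]
wrist top [0.1747 0.1761]
[ 4.863e-01  8.100e-03 -3.000e-04  3.000e-04]
tall [0.4875 0.0009]
low [0.4603 0.1368]
pestle [ 0.4905 -0.3664]
```

View pics/c6.png

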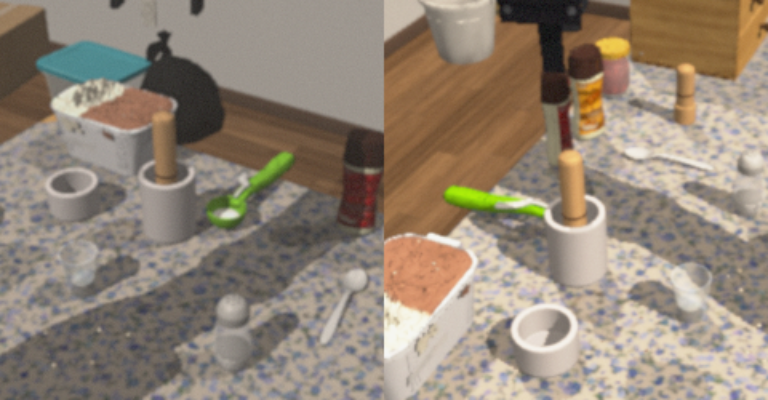

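The muddler stands upright in the tall pot with its ring level with the rim ((165,178) left, (575,222) right). Its top is at 0.174–0.175 m against 0.173 m expected. The low pot and pestle have not moved, and the gripper is clear. I hand the job in.

```bash
python3 -c "
from bench import job
print(job.close_job())"
```

```text
the job is handed in; nothing more can be done
None
```

The long muddler is standing foot down in the tall pot, and I handed the job in at about 12 s of robot time. I gripped it 45 mm above its centre, lowered it into the pot until the wrist force jumped by about 6 N at the bottom, then let go and moved the gripper straight up clear of it.

**Last checks that agreed:**
- **Depth:** the muddler's top measured 0.174–0.175 m, against 0.173 m expected. The cameras had also read up to 2 mm high before the move. The dark ring looks level with the rim.
- **Upright:** it leans less than 0.5° in all three camera fits and stands about 1 mm from the pot's centre.
- **Other things:** in the two fixed cameras, the tall pot, low pot and pestle stayed within about 0.5 mm of where they started.

**One disagreement:** the wrist camera's last fits of the two pots were several millimetres off from the fixed cameras. I put this down to a poor fit from straight above, since it saw mostly the inside of the pots, and used the fixed cameras instead. The fixed cameras also differ from each other by a few millimetres (up to about 7 mm on the low pot), but that offset was the same before and after.

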